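Hang the lift-off door on the bitters cabinet

ROBOT

A 6-joint arm with a two-finger parallel gripper is mounted at the origin on the work surface. World frame = base frame: x ahead of the robot, y to its left, z up, the work surface at z = 0. Lengths are in m, angles in rad, forces in N, time in s.
With the tool pointing down it reaches from about 0.3 to 0.85 m from the base axis. Payload 5.4 kg.
Tool frame: the origin (TCP) lies on the mounting face of the last link; the fingertips stand 173 mm ahead of it and the grasp point (between the pads) lies r.hold_point_z ahead of it (r.hold_point_z is the distance from the TCP to the grasp point, in m); y points along the fingers, z is the direction in which the jaws open and shut, and the axes are right-handed (so a half turn about y gives the same grasp; the last joint's range is limited). The gripper opens to 85 mm and grips with 20 to 120 N. Pads are 22 mm wide; open, the fingers measure 114 mm over their backs; the gripper's body (76 mm by 85 mm) begins 54 mm behind the grasp point. The pads swing forward as they close: fully open they stand 13 mm farther back than shut.
Start: joints at [1, 0.158, 1.597, -0, 1.386, -0.21], TCP at [0.203, 0.538, 0.405] pointing down, gripper open.
Joint ranges: [-2.91, 2.91], [-0.94, 2.29], [0.18, 2.7], [-1.29, 4.43], [0.17, 2.64], [-3, 3]. Speed limits (rad/s): [2.57, 2.57, 3.14, 3.14, 3.14, 3.14].

INTERFACE

Orientations are given as a 3x3 rotation matrix whose columns are the frame's x, y, z axes.
In Python, from bench import r gives the robot as it stands. The module is installed in compiled form; this text tells all that it offers.
- The arm moves only by the shell command python3 -m creep 'ROWS'. ROWS is JSON, a list that holds one entry, the list of rows, each a list of 7 numbers: the opening, from -1 (shut) to 1 (fully open), then the shift along the world's x, y, z in cm, then the turn, a rotation vector about the world's x, y, z in rad. A call has 1 to 12 rows; each row shifts and turns the commanded pose from where the row before left it; what a row does not reach is not made up. A row lasts 1/12 s, in which the tool goes at most 41.7 mm and 7.16 degrees, less where a joint would pass 70% of its speed; a pose out of reach is approached as far as the arm can. A call is refused whole if a number of a shift passes 4.17 or a number of a turn 0.125, either way. A call with a gripper value outside its range is refused whole. The fingers move at their own pace and stop on an object; the grip force is fixed at half the most. Time passes only in rows, so rows that do not move let the fingers close. It gives the time, the measured TCP pose, the force and the opening at its end, in the units of the state.
- r.sense(): the state, without advancing time (a new reading comes with each control period).
- r.camera(name): name is "side" or "top"; returns the picture (480x640x3 uint8, red, green, blue); there is no depth.
- r.calibration(name): a dict with "fx", "fy", "cx", "cy" (pixels), "pose" (4x4, takes a point from camera to world coordinates). Camera axes: x right, y down, z forward; pixel columns grow to the right and rows downward; lengths in m; the calibration is good to about 2 mm. A picture is of the moment at which its call begins. calibration takes no time and is no camera call.
- r.close_job(): hands the job in, once; it reports no verdict.
The state is a dict: "time": time; "q": joint angles; "joint_velocities": joint speeds; "effort": joint torques, N m; "eef_pos": TCP position; "tool_rot": TCP orientation; "force": force on the tool from outside, world axes, zero at the start; "torque": the same for the moment, N m; "opening": finger opening in m.
Only numpy, scipy, OpenCV 4.12 (cv2) and the standard library are available. Lean on these libraries where they do the work, as an engineer would, in place of code of your own. Each camera call takes 0.05 s, during which the arm holds its last target.

TASK

The little brass-and-glass door of the bitters cabinet has been taken off and stands in the walnut stand. Lift it out, hang it on the cabinet by gently lowering both its hinge knuckles fully home onto the two upright hinge pins with the door standing open, and let go of it; only then push it shut, gently. Feel for the pins rather than forcing them, and leave the ice bucket, tumblers and olive dish where they are.

Things in the scene. Friction and masses are not known exactly. Their poses are not given: they have to be found in the camera images.
- door: Lift-off cabinet door, loose, about 0.3 kg (mass and friction vary): brass frame 144 wide x 150 high x 12 mm thick, glass pane. Origin: on the axis of its two hinge knuckles, level with the leaf's lower edge. Own x: along the leaf, away from the hinge (leaf x = 12.5 to 156.5 mm, centred on y = 0); z: up (leaf 0 to 150 mm); -y: outer face. CoM near mid leaf.
- door_grip (a point): Middle of the door's top edge (own x = 84.5, z = 150 mm of the door). The top rail, the upper 45 mm of the leaf, is plain and 12 mm thick: the place to grip, from above.
- door_edge (a point): Free edge of the door (own x = 156.5, z = 70 mm of the door). Beside it on the outer face is a black knob, 16 mm across, standing 18 mm off the face at own x = 148.5, z = 70 mm.
- knuckle_low (a point): Centre of the underside of the door's lower knuckle (door own x = 0, z = 10 mm). Both knuckles are steel rings on the door's hinge axis, 22 mm outside, 10 mm bore right through, 16 mm high; the door's z axis is the bore axis.
- knuckle_high (a point): Centre of the underside of the door's upper knuckle (door own x = 0, z = 128 mm), same size as the lower.
- cabinet: Walnut bitters cabinet, fixed, 130 deep x 130 wide x 182 mm high, open front to its own -x (wall front edges at x = -65 mm), origin at the centre of its underside. The top board (172 to 182 mm up) has a lip reaching to x = -76 mm, y = -72 to 64 mm, above the shut door: the door can be lowered only while standing well open, e.g. straight out. Hinge pins at its left (+y) front corner.
- hinge (a point): Fixed to the cabinet, with its axes (cabinet x = -73, y = 78, z = 12 mm): where the door's origin would be when home if the hinge strip were at the inner end of its slot; it is really 4 to 18 mm further to +y and up to 3 mm up or down. Shut: the door's x axis points along cabinet -y, inner face at the wall front edges. Straight out: its x axis points along cabinet -x, outer face to +y.
- pin_low (a point): Top centre of the lower pin's shoulder (cabinet height 22 mm) if the hinge strip were at the inner end of its slot. Both steel pins point up from a brass strip: 7 mm thick, 16 mm high (upper 2 mm tapers to 6 mm). It is clamped elsewhere: both pins together really stand 4 to 18 mm from here towards the cabinet's +y and up to 3 mm higher or lower; this shift is not reported. Along x they are true.
- pin_high (a point): The same for the upper pin's shoulder (cabinet height 140 mm), straight above the lower, same shift (they move together). Shoulders: 16 mm across, 8 mm thick, held from behind by the strip 12 mm behind the pin axis; the knuckles rest on them when home. The lower knuckle must come in from the front, under the upper shoulder, with the door 20 to 35 mm above its seated height, then be lowered.
- stand: Walnut stand, fixed: base 160 x 90 x 12 mm, origin at the centre of its underside; four guides, 30 mm tall over the base, hold the door's lower edge upright in a 14 mm slot along its own x. The door is lifted straight up out of it by over 30 mm.
- ice_bucket: Lidded steel ice bucket, 140 across, 158 mm high, origin under its centre. Not to be disturbed.
- tumbler_a: Crystal tumbler, 76 across, 88 mm high, origin under its centre. Not to be disturbed.
- tumbler_b: Crystal tumbler, 76 across, 88 mm high, origin under its centre. Not to be disturbed.
- olive_dish: White ceramic olive dish, 90 across, 35 mm high, origin under its centre. Not to be disturbed.
Things that resemble listed ones, but are neither listed nor needed, are in the scene too. Of the things that look like the door, the largest one is meant.

How it is judged:
By the outcome, as a careful person would: the job done as asked, in the order asked, and still so for the second after the job is handed in, with the robot touching nothing.
It also fails if it takes over 72 s, if anything falls off the work surface, if the arm or the gripper's body presses on something with over 40 N, if the wrist force passes 120 N, or if a joint passes its speed limit or range.

## Working session

There is one attempt and no reset: what is moved stays moved. The work goes in short steps, Python scripts to look and compute and a shell command to move; the robot and the scene stay as the last step left them, time stands still between calls to the robot, and variables do not carry over. Pictures are saved under pics/ and viewed, and the job is handed in when it is done.

```bash
mkdir -p pics; ls; python3 - <<'E'
from bench import r
import cv2
for n in("side","top"):
    im=r.camera(n); cv2.imwrite(f"pics/{n}0.png",im[:,:,::-1])
    c=r.calibration(n); print(n,c)
s=r.sense(); print(s); print(r.hold_point_z)
E
```

```text
pics
side {'fx': 556.4228865366306, 'fy': 556.4228865366306, 'cx': 317.7990926379916, 'cy': 246.9533461594178, 'pose': array([[ 0.99383499, -0.08370551,  0.07270077,  0.48755076],
       [-0.11053264, -0.69699206,  0.70850872, -0.93958994],
       [-0.00863422, -0.71217656, -0.70194729,  1.07192326],
       [ 0.        ,  0.        ,  0.        ,  1.        ]])}
top {'fx': 439.9699750092901, 'fy': 439.9699750092901, 'cx': 323.08096191617784, 'cy': 243.82436863888879, 'pose': array([[ 0.01243881, -0.9969281 ,  0.07732818,  0.51078548],
       [-0.9999165 , -0.01267244, -0.00253135, -0.00169101],
       [ 0.00350351, -0.07729024, -0.99700248,  1.03026165],
       [ 0.        ,  0.        ,  0.        ,  1.        ]])}
{'time': 0.1, 'q': array([ 9.99913899e-01,  1.59003494e-01,  1.59812096e+00,  1.93513650e-06,
        1.38618688e+00, -2.10075648e-01]), 'joint_velocities': array([ 6.30981751e-04, -1.21772292e-03, -3.24714790e-03,  8.07122689e-04,
        6.61131077e-05,  1.21395348e-03]), 'effort': array([ 2.41076905e-04, -3.96986747e+01, -3.32339251e+01, -2.60619945e-04,
        4.13304966e-03, -4.48148364e-05]), 'eef_pos': array([0.20285905, 0.53775794, 0.40379794]), 'tool_rot': array([[ 9.35612018e-01, -9.30331983e-04,  3.53028734e-01],
       [-3.53029776e-01, -1.44511161e-03,  9.35610971e-01],
       [-3.60262888e-04, -9.99998523e-01, -1.68049868e-03]]), 'force': array([ 0.52226656,  0.07504923, -0.66024424]), 'torque': array([-0.00137305, -0.01829905, -0.01601378]), 'opening': 0.08521480425734186}
0.1547
```

View pics/side0.png

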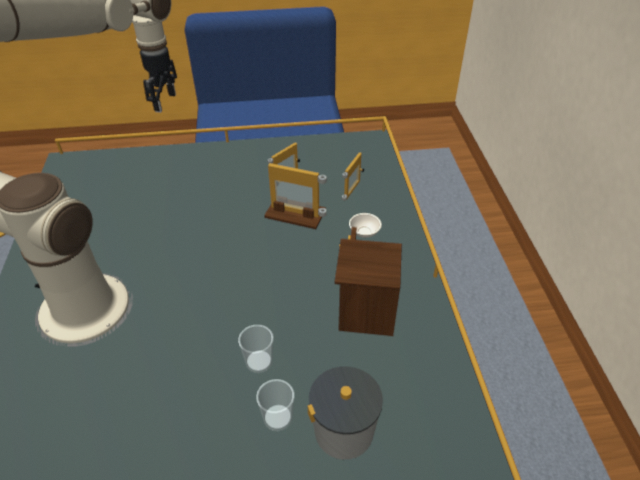

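View pics/top0.png

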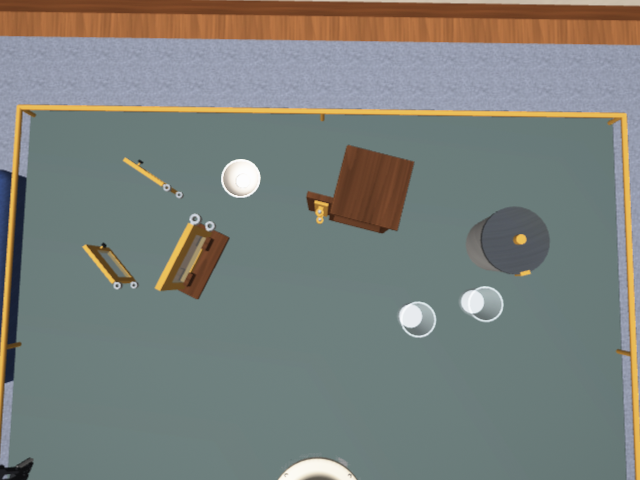

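```bash
cat > h.py <<'E'
import numpy as np,cv2
from bench import r
C={n:r.calibration(n) for n in("side","top")}
def proj(n,p):
    c=C[n];T=np.linalg.inv(c["pose"]);q=T[:3,:3]@np.asarray(p,float)+T[:3,3]
    return np.array([c["fx"]*q[0]/q[2]+c["cx"],c["fy"]*q[1]/q[2]+c["cy"]])
def ray(n,uv):
    c=C[n];d=np.array([(uv[0]-c["cx"])/c["fx"],(uv[1]-c["cy"])/c["fy"],1]);return c["pose"][:3,3],c["pose"][:3,:3]@d
def onz(n,uv,z):
    o,d=ray(n,uv);return o+d*(z-o[2])/d[2]
def two(a,b):  # side uv, top uv
    o1,d1=ray("side",a);o2,d2=ray("top",b)
    A=np.stack([d1,-d2],1);t=np.linalg.lstsq(A,o2-o1,rcond=None)[0]
    p,q=o1+t[0]*d1,o2+t[1]*d2;return (p+q)/2,np.linalg.norm(p-q)
def shot(n,name,box=None,k=1):
    im=r.camera(n)[:,:,::-1];cv2.imwrite(f"pics/{name}_raw.png",im)
    if box: im=im[box[1]:box[3],box[0]:box[2]]
    im=cv2.resize(im,None,fx=k,fy=k,interpolation=cv2.INTER_CUBIC);cv2.imwrite(f"pics/{name}.png",im)
E
python3 - <<'E'
import cv2
t=cv2.imread('pics/top0.png');s=cv2.imread('pics/side0.png')
def c(im,b,k,n): cv2.imwrite('pics/'+n,cv2.resize(im[b[1]:b[3],b[0]:b[2]],None,fx=k,fy=k,interpolation=cv2.INTER_CUBIC))
c(t,(140,200,240,310),5,'t_door.png'); c(t,(295,135,425,245),6,'t_cab.png')
c(s,(255,135,345,235),6,'s_door.png'); c(s,(320,210,420,340),4.5,'s_cab.png')
E
```

```text
(no output)
```

View pics/t_door.png

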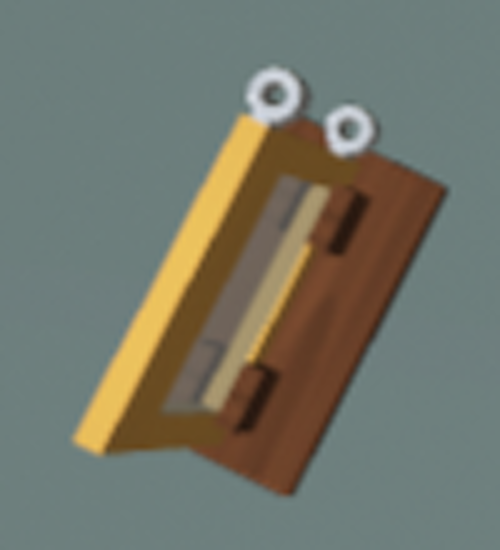

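View pics/t_cab.png

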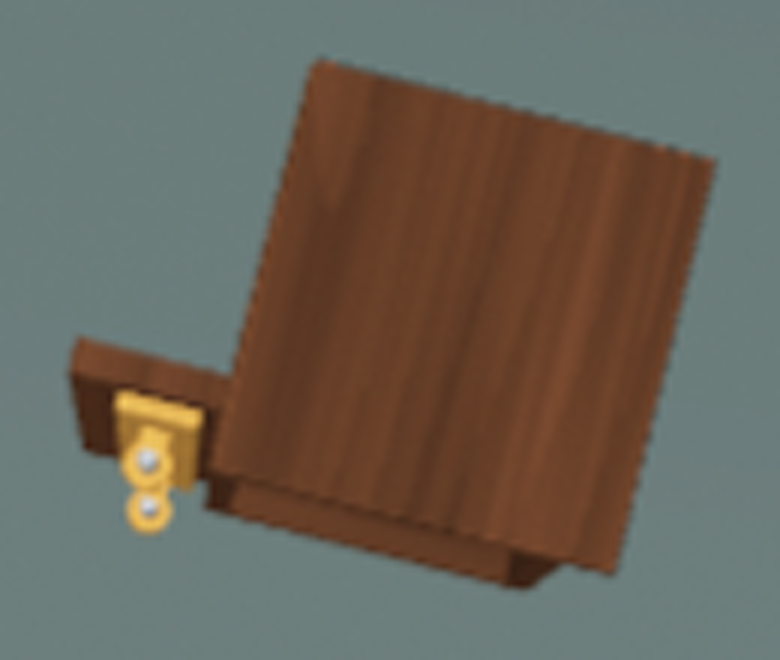

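View pics/s_door.png

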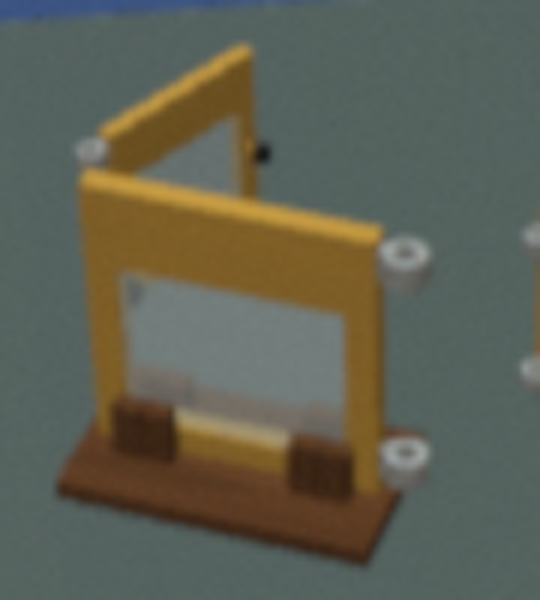

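View pics/s_cab.png

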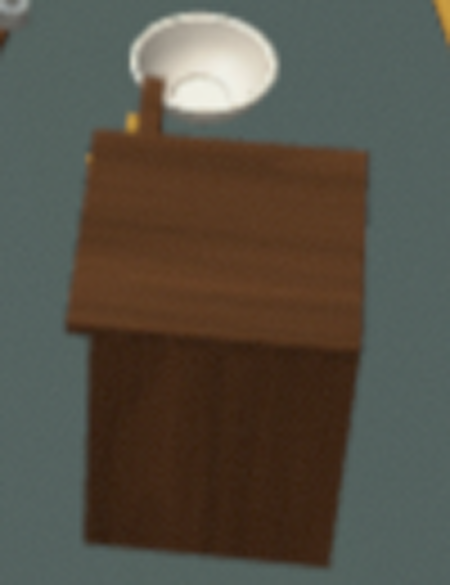

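```bash
python3 - <<'E'
from h import *
t=cv2.imread('pics/top0.png')
hsv=cv2.cvtColor(t,cv2.COLOR_BGR2HSV)
# cabinet top board
m=((hsv[...,0]<14)&(hsv[...,1]>90)&(hsv[...,2]>40)).astype(np.uint8)
def crp(b,k,x,y): return np.array([b[0]+(x+.5)/k-.5,b[1]+(y+.5)/k-.5])
cb=(295,135)
for n,p in dict(bl=(318,62),br=(715,160),fr=(612,573),fl=(215,472)).items():
    uv=crp(cb,6,*p);print(n,uv,onz("top",uv,.182))
print('pinhi',crp(cb,6,148,459),onz("top",crp(cb,6,148,459),.156),'lo',onz("top",crp(cb,6,149.5,506),.038))
print('shoulderhi',onz("top",crp(cb,6,148,463),.140),'lo',onz("top",crp(cb,6,150,509),.022))
# subpixel white centroid near pins
g=t[205:225,314:326].astype(int)
print(g.min(2))
db=(140,200)
for n,p,z in [('knhi',(275,95),.156),('knlo',(349,130),.038),('top_h_out',(240,117),.162),('top_h_in',(268,128),.162),('top_f_out',(74,438),.162),('top_f_in',(102,455),.162)]:
    uv=crp(db,5,*p);print(n,uv,onz("top",uv,z))
E
```

```text
bl [347.58333333 144.91666667] [ 0.77245783 -0.0496446   0.182     ]
br [413.75 161.25] [ 0.74147307 -0.17986325  0.182     ]
fr [396.58333333 230.08333333] [ 0.60511976 -0.14606899  0.182     ]
fl [330.41666667 213.25      ] [ 0.63638059 -0.01736539  0.182     ]
pinhi [319.25       211.08333333] [0.64431974 0.00458697 0.156     ] lo [0.64439776 0.00463097 0.038     ]
shoulderhi [0.64539102 0.00468387 0.14      ] lo [0.64539204 0.00452537 0.022     ]
[[ 36  50  50  50  53  55  55  58  62  66  73  80]
 [ 37  50  50  50  65  81  78  66  57  55  54  57]
 [ 35  47  50  53  73  92  92  87  80  66  50  49]
 [ 33  46  50  61  82  93  92  92  85  63  50  50]
 [ 31  44  60  80 113 131 107  92  81  57  50  50]
 [ 30  50  76 107 166 201 176 122  83  60  50  50]
 [ 69  64  85 125 189 205 190 119  90  71  50  50]
 [107  91  91 111 158 179 155  94  92  77  49  49]
 [114  95  85  95 114 128 108  89  88  71  48  49]
 [110 105  86  92  96  96  93  92  82  60  50  49]
 [109 113 106  92  89  92  85  78  79  65  48  49]
 [109 109 117 104  83  77  72  75  96 105  99  79]
 [109 108 120 105 112 125 100  87  98 115 111 115]
 [109 108 114  95 151 201 176 121  98 113 108 108]
 [109 120 108  94 162 205 190 120  96 112 109 109]
 [108 116 101  93 128 157 135  97  96 112 109 108]
 [108 109 104  85  98 102  94  91 100 117 108 108]
 [109 109 109  83  88  93  92  97 112 117 109 109]
 [109 108 113 107  95  89  90 101 122 108 108 109]
 [108 109 109 111 115 114 114 110 109 109 109 109]]
knhi [194.6 218.6] [0.6259216  0.25364914 0.156     ]
knlo [209.4 225.6] [0.62591065 0.25403442 0.038     ]
top_h_out [187.6 223. ] [0.61615826 0.26546529 0.162     ]
top_h_in [193.2 225.2] [0.61190919 0.25420957 0.162     ]
top_f_out [154.4 287.2] [0.48858137 0.32592868 0.162     ]
top_f_in [160.  290.6] [0.48208432 0.31468543 0.162     ]
```

```bash
python3 -m creep '[[[1,2.9,-2.07,0,0,0,-0.0067],[1,2.9,-2.07,0,0,0,-0.0067],[1,2.9,-2.07,0,0,0,-0.0067],[1,2.9,-2.07,0,0,0,-0.0067],[1,2.9,-2.07,0,0,0,-0.0067],[1,2.9,-2.07,0,0,0,-0.0067],[1,2.9,-2.07,0,0,0,-0.0067],[1,2.9,-2.07,0,0,0,-0.0067],[1,2.9,-2.07,0,0,0,-0.0067],[1,2.9,-2.07,0,0,0,-0.0067],[1,2.9,-2.07,0,0,0,-0.0067],[1,2.9,-2.07,0,0,0,-0.0067]]]'
```

```text
time: 1.1
eef_pos: [0.5521, 0.2882, 0.4041]
tool_rot: [[0.904, -0.001, 0.427], [-0.427, -0.0, 0.904], [-0.001, -1.0, -0.001]]
force: [0.5, 0.4, -0.5]
opening: 0.0859
```

```bash
python3 -m creep '[[[1,-0.15,0.05,0,0,0,0],[1,0,0,-1.5,0,0,0],[1,0,0,-1.5,0,0,0],[1,0,0,-1.5,0,0,0],[1,0,0,-1.5,0,0,0],[1,0,0,-1.5,0,0,0],[1,0,0,-1.5,0,0,0],[1,0,0,-1.0,0,0,0],[1,0,0,-0.7,0,0,0],[1,0,0,0,0,0,0],[1,0,0,0,0,0,0]]]'; python3 - <<'E'
from h import *
shot("side","s1",(230,60,380,240),3.3); shot("top","t1",(130,180,250,310),4.5)
E
```

```text
time: 2.02
eef_pos: [0.5495, 0.2902, 0.2978]
tool_rot: [[0.904, -0.0, 0.427], [-0.427, -0.0, 0.904], [-0.0, -1.0, -0.0]]
force: [0.3, 0.3, 0.9]
opening: 0.0852
```

View pics/s1.png

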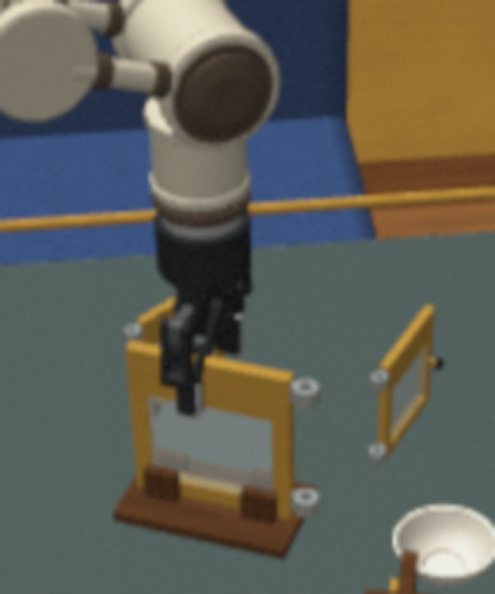

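View pics/t1.png

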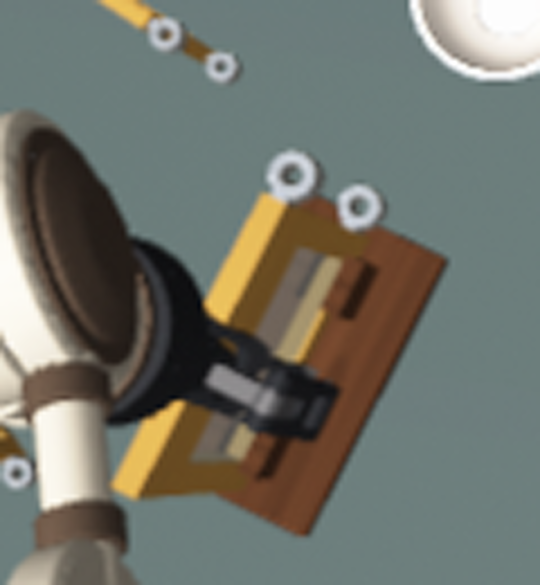

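The fingers straddle the top rail at mid-width (side crop about 190,370) and the stand is clear. Closing.

```bash
python3 -m creep '[[[-1,0,0,0,0,0,0],[-1,0,0,0,0,0,0],[-1,0,0,0,0,0,0],[-1,0,0,0,0,0,0],[-1,0,0,0,0,0,0],[-1,0,0,0,0,0,0],[-1,0,0,0,0,0,0],[-1,0,0,0,0,0,0]]]'
```

```text
time: 2.78
eef_pos: [0.5495, 0.2899, 0.2978]
tool_rot: [[0.904, -0.0, 0.427], [-0.427, -0.001, 0.904], [-0.0, -1.0, -0.001]]
force: [-0.7, -0.8, 2.9]
opening: 0.0113
```

```bash
python3 -m creep '[[[-1,0,0,0.3,0,0,0],[-1,0,0,0.5,0,0,0],[-1,0,0,0.7,0,0,0],[-1,0,0,0.7,0,0,0],[-1,0,0,0.8,0,0,0],[-1,0,0,0.8,0,0,0],[-1,0,0,0.8,0,0,0],[-1,0,0,0.7,0,0,0],[-1,0,0,0.5,0,0,0],[-1,0,0,0.2,0,0,0],[-1,0,0,0,0,0,0],[-1,0,0,0,0,0,0]]]'; python3 - <<'E'
from h import *
shot("side","s2",(230,60,380,240),3.3); shot("top","t2",(130,180,250,310),4.5)
E
```

```text
time: 3.78
eef_pos: [0.5494, 0.29, 0.3575]
tool_rot: [[0.904, -0.0, 0.427], [-0.427, -0.0, 0.904], [-0.0, -1.0, -0.0]]
force: [0.1, -0.6, -2.4]
opening: 0.0111
```

View pics/s2.png

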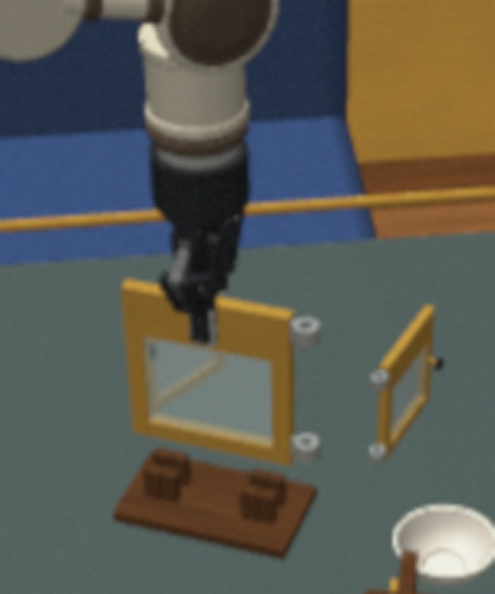

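View pics/t2.png

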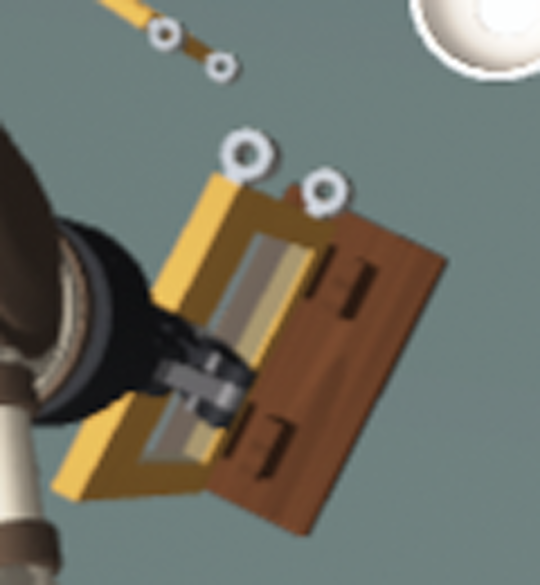

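```bash
cat >> h.py <<'E'
def ring(n,c,w=9,name=None):
    "centroid of greyish-bright ring pixels near c"
    im=cv2.imread(f"pics/{name}_raw.png");x,y=map(int,np.round(c))
    p=im[y-w:y+w+1,x-w:x+w+1].astype(float)
    sat=p.max(2)-p.min(2);wt=np.clip((p.min(2)-125)/50,0,1)*(sat<45)
    ys,xs=np.mgrid[y-w:y+w+1,x-w:x+w+1];return np.array([(wt*xs).sum(),(wt*ys).sum()])/wt.sum(),wt.sum()
E
python3 - <<'E'
from h import *
for p,z in (((246,155),.216),((325,191),.098)):
    uv=np.array([130+(p[0]+.5)/4.5-.5,180+(p[1]+.5)/4.5-.5]);u2,w=ring("top",uv,7,"t2")
    print(uv,u2,w,onz("top",uv,z),onz("top",u2,z))
for p,z in (((196,218),.156),((209,225),.038)):pass
E
```

```text
[184.27777778 214.05555556] [183.92134565 214.09405354] 84.41999999999999 [0.6263027  0.25564316 0.216     ] [0.62622178 0.25630409 0.216     ]
[201.83333333 222.05555556] [201.52513269 222.15142054] 64.06 [0.62634128 0.25492916 0.098     ] [0.62612717 0.25557842 0.098     ]
```

```bash
python3 -m creep '[[[-1,-0.1,-0.5,0,0,0,0.017],[-1,-0.2,-1.2,0,0,0,0.017],[-1,-0.3,-2,0,0,0,0.017],[-1,-0.35,-2.6,0,0,0,0.017],[-1,-0.4,-2.9,0,0,0,0.017],[-1,-0.4,-2.9,0,0,0,0.017],[-1,-0.4,-2.9,0,0,0,0.017],[-1,-0.4,-2.9,0,0,0,0.017],[-1,-0.35,-2.6,0,0,0,0.017],[-1,-0.3,-2.4,0,0,0,0.017],[-1,-0.2,-1.6,0,0,0,0.017],[-1,-0.15,-1.0,0,0,0,0.017]]]';python3 -m creep '[[[-1,0,0,0,0,0,0],[-1,0,0,-0.4,0,0,0],[-1,0,0,-0.6,0,0,0],[-1,0,0,-0.8,0,0,0],[-1,0,0,-0.8,0,0,0],[-1,0,0,-0.5,0,0,0],[-1,0,0,-0.2,0,0,0],[-1,0,0,0,0,0,0],[-1,0,0,0,0,0,0]]]'; python3 - <<'E'
from h import *
shot("side","s3",(260,100,420,290),3); shot("top","t3",(270,150,420,290),5)
E
```

```text
time: 4.88
eef_pos: [0.5135, 0.033, 0.3575]
tool_rot: [[0.972, -0.0, 0.235], [-0.235, -0.001, 0.972], [-0.0, -1.0, -0.001]]
force: [1.1, -0.7, -2.5]
opening: 0.0112
time: 5.63
eef_pos: [0.5141, 0.0352, 0.3246]
tool_rot: [[0.972, -0.0, 0.235], [-0.235, 0.0, 0.972], [-0.0, -1.0, -0.0]]
force: [0.3, -0.0, -2.6]
opening: 0.0112
```

View pics/s3.png

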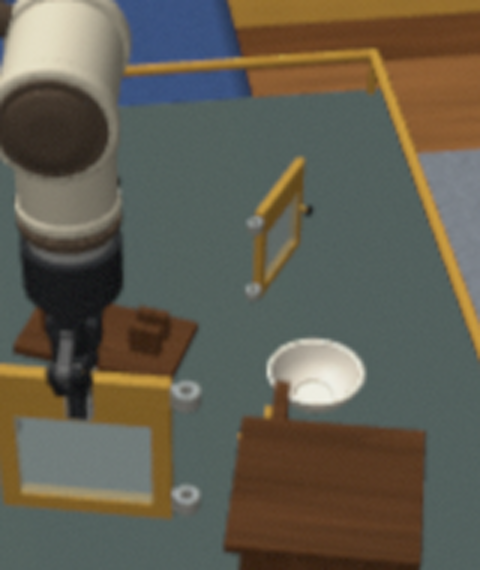

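View pics/t3.png

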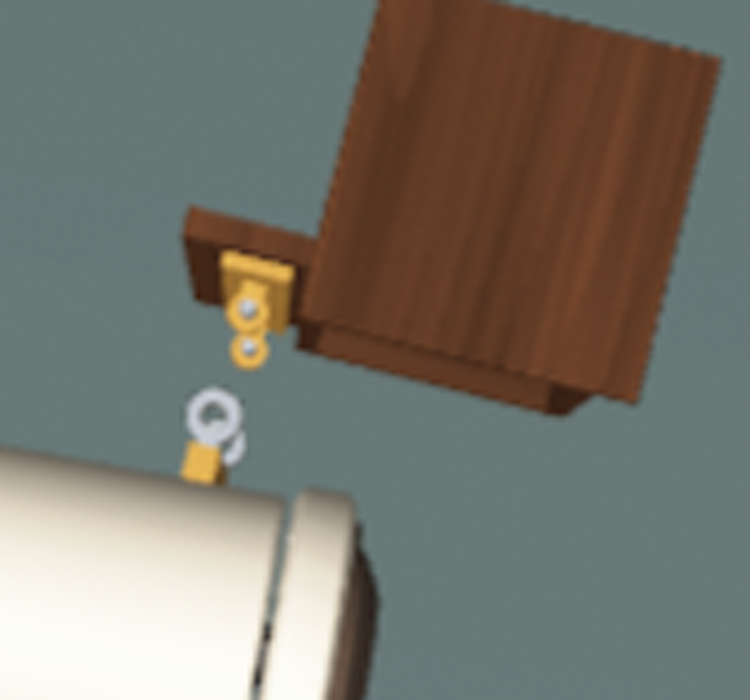

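```bash
python3 - <<'E'
from h import *
im=cv2.imread("pics/t3_raw.png")
cv2.imwrite("pics/t3z.png",cv2.resize(im[195:250,300:335],None,fx=10,fy=10,interpolation=cv2.INTER_CUBIC))
def pin(x0,y0,x1,y1):
    p=im[y0:y1,x0:x1].astype(float).min(2);w=np.clip(p-110,0,95);ys,xs=np.mgrid[y0:y1,x0:x1]
    return np.array([(w*xs).sum(),(w*ys).sum()])/w.sum()
a=pin(316,208,323,214);b=pin(317,216,322,221)
print(a,b,onz("top",a,.156),onz("top",b,.038))
uv=np.array([270+(215+.5)/5-.5,150+(416+.5)/5-.5])
print(uv,onz("top",uv,.183))
E
```

```text
[319.01313629 210.90147783] [319.16525424 218.72033898] [0.64468132 0.00506657 0.156     ] [0.64483728 0.00539733 0.038     ]
[312.6 232.8] [0.59763761 0.01670432 0.183     ]
```

View pics/t3z.png

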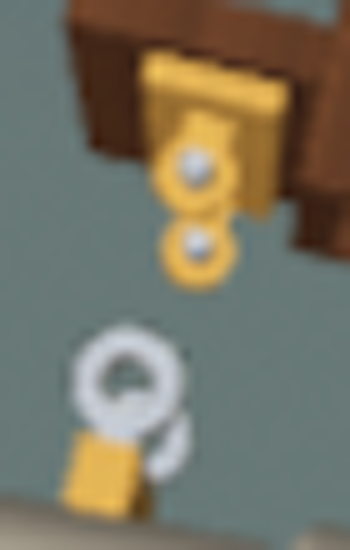

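```bash
python3 -m creep '[[[-1,0.3,-0.08,0,0,0,0],[-1,0.5,-0.13,0,0,0,0],[-1,0.6,-0.15,0,0,0,0],[-1,0.6,-0.15,0,0,0,0],[-1,0.6,-0.15,0,0,0,0],[-1,0.6,-0.15,0,0,0,0],[-1,0.6,-0.15,0,0,0,0],[-1,0.5,-0.13,0,0,0,0],[-1,0.3,-0.08,0,0,0,0],[-1,0.1,-0.03,0,0,0,0],[-1,0,0,0,0,0,0],[-1,0,0,0,0,0,0]]]'; python3 - <<'E'
from h import *
shot("top","t4",(300,185,340,240),10)
print(r.sense()["torque"])
E
```

```text
time: 6.73
eef_pos: [0.5609, 0.0231, 0.3246]
tool_rot: [[0.972, -0.0, 0.235], [-0.235, 0.0, 0.972], [-0.0, -1.0, 0.0]]
force: [0.2, 0.9, -3.0]
opening: 0.0112
[ 0.0346509  -0.01638425 -0.02035016]
```

View pics/t4.png

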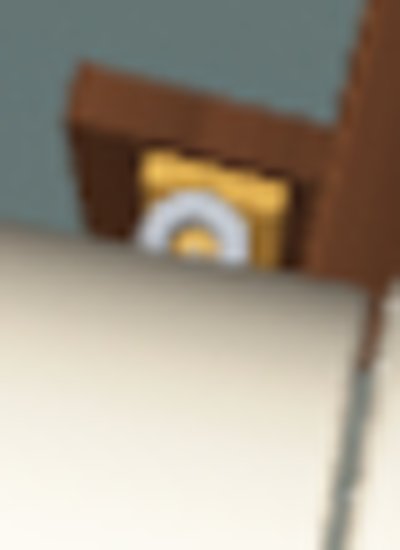

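```bash
python3 -m creep '[[[-1,0,0,-0.15,0,0,0],[-1,0,0,-0.15,0,0,0],[-1,0,0,-0.15,0,0,0],[-1,0,0,-0.15,0,0,0],[-1,0,0,-0.1,0,0,0],[-1,0,0,0,0,0,0]]]'; for i in 1; do :; done; python3 -m creep '[[[-1,0,0,-0.1,0,0,0],[-1,0,0,-0.1,0,0,0],[-1,0,0,0,0,0,0]]]';python3 -m creep '[[[-1,0,0,-0.1,0,0,0],[-1,0,0,-0.1,0,0,0],[-1,0,0,0,0,0,0]]]'
```

```text
time: 7.28
eef_pos: [0.5608, 0.0231, 0.3173]
tool_rot: [[0.972, -0.001, 0.235], [-0.235, 0.0, 0.972], [-0.001, -1.0, -0.0]]
force: [0.5, -0.0, -2.5]
opening: 0.0114
time: 7.53
eef_pos: [0.5609, 0.0231, 0.3155]
tool_rot: [[0.972, -0.0, 0.235], [-0.235, 0.0, 0.972], [-0.0, -1.0, 0.0]]
force: [-0.5, -0.6, -3.5]
opening: 0.0116
time: 7.78
eef_pos: [0.5609, 0.0231, 0.3134]
tool_rot: [[0.972, -0.0, 0.235], [-0.235, 0.0, 0.972], [-0.0, -1.0, -0.0]]
force: [0.9, -0.6, -2.7]
opening: 0.0114
```

```bash
python3 -m creep '[[[-1,0,0,-0.1,0,0,0],[-1,0,0,-0.1,0,0,0],[-1,0,0,0,0,0,0]]]';python3 -m creep '[[[-1,0,0,-0.1,0,0,0],[-1,0,0,-0.05,0,0,0],[-1,0,0,0,0,0,0]]]'
```

```text
time: 8.03
eef_pos: [0.5609, 0.0231, 0.3114]
tool_rot: [[0.972, -0.0, 0.235], [-0.235, 0.0, 0.972], [-0.0, -1.0, -0.0]]
force: [0.4, 0.2, -2.3]
opening: 0.011
time: 8.28
eef_pos: [0.561, 0.0231, 0.31]
tool_rot: [[0.972, -0.0, 0.235], [-0.235, 0.0, 0.972], [-0.0, -1.0, -0.0]]
force: [-0.5, -0.1, -2.0]
opening: 0.0115
```

```bash
python3 -m creep '[[[-1,0,0,-0.1,0,0,0],[-1,0,0,-0.1,0,0,0],[-1,0,0,0,0,0,0]]]';python3 -m creep '[[[-1,0,0,-0.1,0,0,0],[-1,0,0,-0.1,0,0,0],[-1,0,0,0,0,0,0]]]';python3 -m creep '[[[-1,0,0,-0.1,0,0,0],[-1,0,0,-0.1,0,0,0],[-1,0,0,0,0,0,0]]]'
```

```text
time: 8.53
eef_pos: [0.5609, 0.0231, 0.3079]
tool_rot: [[0.972, -0.0, 0.235], [-0.235, 0.0, 0.972], [-0.0, -1.0, -0.0]]
force: [-0.8, 0.2, -3.1]
opening: 0.0116
time: 8.78
eef_pos: [0.5609, 0.0231, 0.3059]
tool_rot: [[0.972, -0.0, 0.235], [-0.235, 0.0, 0.972], [-0.0, -1.0, -0.0]]
force: [0.3, 0.4, -2.2]
opening: 0.0115
time: 9.03
eef_pos: [0.5609, 0.0231, 0.3039]
tool_rot: [[0.972, -0.0, 0.235], [-0.235, 0.0, 0.972], [-0.0, -1.0, -0.0]]
force: [-0.3, -0.2, -1.7]
opening: 0.0112
```

```bash
python3 -m creep '[[[-1,0,0,-0.1,0,0,0],[-1,0,0,-0.1,0,0,0],[-1,0,0,0,0,0,0]]]';python3 -m creep '[[[-1,0,0,-0.06,0,0,0],[-1,0,0,-0.06,0,0,0],[-1,0,0,0,0,0,0]]]';python3 -m creep '[[[-1,0,0,-0.05,0,0,0],[-1,0,0,-0.05,0,0,0],[-1,0,0,0,0,0,0]]]'
```

```text
time: 9.28
eef_pos: [0.5609, 0.0231, 0.3019]
tool_rot: [[0.972, -0.0, 0.235], [-0.235, 0.0, 0.972], [-0.0, -1.0, -0.0]]
force: [-0.0, -0.8, -2.5]
opening: 0.0112
time: 9.53
eef_pos: [0.561, 0.0231, 0.3009]
tool_rot: [[0.972, -0.0, 0.235], [-0.235, 0.0, 0.972], [-0.0, -1.0, -0.0]]
force: [-0.7, 0.0, -3.0]
opening: 0.0112
time: 9.78
eef_pos: [0.561, 0.0231, 0.2999]
tool_rot: [[0.972, -0.0, 0.235], [-0.235, 0.0, 0.972], [-0.0, -1.0, -0.0]]
force: [-0.1, -0.2, -3.1]
opening: 0.0115
```

```bash
python3 - <<'E'
from h import *
shot("top","t5",(300,185,340,240),10);shot("side","s5",(280,160,420,300),4)
E
```

```text
(no output)
```

View pics/t5.png

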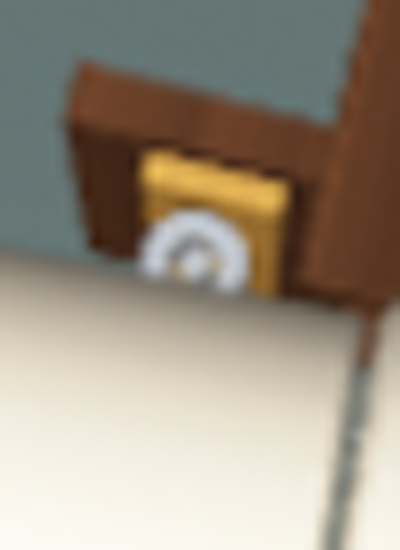

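View pics/s5.png

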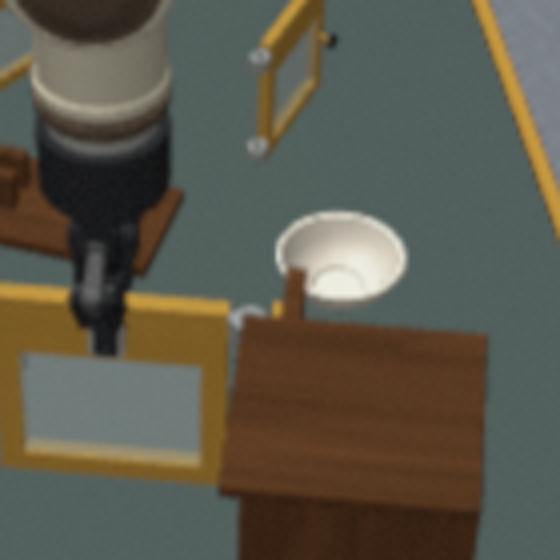

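Top view: the bright pin tip stands in the middle of the upper knuckle's bore (crop 193,265), so the pin is inside. I'll keep lowering by feel until the shoulders carry it.

```bash
python3 -m creep '[[[-1,0,0,-0.05,0,0,0],[-1,0,0,-0.05,0,0,0],[-1,0,0,0,0,0,0]]]';python3 -m creep '[[[-1,0,0,-0.05,0,0,0],[-1,0,0,-0.05,0,0,0],[-1,0,0,0,0,0,0]]]'
```

```text
time: 10.13
eef_pos: [0.561, 0.0231, 0.2989]
tool_rot: [[0.972, -0.0, 0.235], [-0.235, 0.0, 0.972], [-0.0, -1.0, -0.0]]
force: [0.1, -0.1, -2.6]
opening: 0.0111
time: 10.38
eef_pos: [0.5609, 0.0231, 0.2979]
tool_rot: [[0.972, -0.0, 0.235], [-0.235, 0.0, 0.972], [-0.0, -1.0, -0.0]]
force: [0.1, 0.0, -3.1]
opening: 0.0117
```

```bash
python3 -m creep '[[[-1,0,0,-0.05,0,0,0],[-1,0,0,0,0,0,0]]]';python3 -m creep '[[[-1,0,0,-0.05,0,0,0],[-1,0,0,0,0,0,0]]]';python3 -m creep '[[[-1,0,0,-0.05,0,0,0],[-1,0,0,0,0,0,0]]]'
```

```text
time: 10.55
eef_pos: [0.561, 0.0231, 0.2974]
tool_rot: [[0.972, -0.0, 0.235], [-0.235, 0.0, 0.972], [-0.0, -1.0, 0.0]]
force: [0.3, -1.1, -2.6]
opening: 0.0115
time: 10.72
eef_pos: [0.561, 0.0231, 0.2969]
tool_rot: [[0.972, -0.0, 0.235], [-0.235, -0.0, 0.972], [-0.0, -1.0, -0.0]]
force: [-0.3, -0.4, -2.6]
opening: 0.0115
time: 10.88
eef_pos: [0.561, 0.0231, 0.2964]
tool_rot: [[0.972, -0.0, 0.235], [-0.235, -0.0, 0.972], [-0.0, -1.0, -0.0]]
force: [-0.3, -0.5, -3.2]
opening: 0.0112
```

```bash
python3 -m creep '[[[-1,0,0,-0.05,0,0,0],[-1,0,0,0,0,0,0]]]';python3 -m creep '[[[-1,0,0,-0.05,0,0,0],[-1,0,0,0,0,0,0]]]'
```

```text
time: 11.05
eef_pos: [0.561, 0.0231, 0.2959]
tool_rot: [[0.972, -0.0, 0.235], [-0.235, 0.0, 0.972], [-0.0, -1.0, -0.0]]
force: [-0.5, 0.3, -2.4]
opening: 0.0113
time: 11.22
eef_pos: [0.561, 0.0231, 0.2957]
tool_rot: [[0.972, 0.0, 0.235], [-0.235, -0.0, 0.972], [0.0, -1.0, -0.0]]
force: [-1.2, 0.4, -1.9]
opening: 0.0115
```

```bash
python3 -m creep '[[[-1,0,0,-0.03,0,0,0],[-1,0,0,0,0,0,0],[-1,0,0,0,0,0,0]]]';python3 -m creep '[[[-1,0,0,-0.03,0,0,0],[-1,0,0,0,0,0,0],[-1,0,0,0,0,0,0]]]'
```

```text
time: 11.47
eef_pos: [0.5611, 0.0231, 0.2955]
tool_rot: [[0.972, 0.0, 0.235], [-0.235, -0.0, 0.972], [0.0, -1.0, -0.0]]
force: [-1.2, 0.1, 0.2]
opening: 0.0112
time: 11.72
eef_pos: [0.561, 0.0231, 0.2953]
tool_rot: [[0.972, 0.0, 0.235], [-0.235, -0.0, 0.972], [0.0, -1.0, -0.0]]
force: [-4.6, 1.6, 3.9]
opening: 0.0113
```

```bash
python3 -m creep '[[[-0.6,0,0,0,0,0,0],[-0.3,0,0,0,0,0,0],[0,0,0,0,0,0,0],[0,0,0,0,0,0,0],[0.2,0,0,0,0,0,0],[0.2,0,0,0,0,0,0]]]'; python3 -m creep '[[[0.2,0,0,0.5,0,0,0],[0.2,0,0,1,0,0,0],[0.2,0,0,1.5,0,0,0],[0.2,0,0,1.5,0,0,0],[0.2,0,0,1.5,0,0,0],[0.2,0,0,1.5,0,0,0],[0.2,0,0,1.5,0,0,0],[0.2,0,0,1,0,0,0]]]'; python3 -m creep '[[[-1,-1,0.5,0,0,0,0],[-1,-2,1.5,0,0,0,0],[-1,-3,2.5,0,0,0,0],[-1,-3,2.5,0,0,0,0],[-1,-3,2.5,0,0,0,0],[-1,-3,2.5,0,0,0,0],[-1,-2,2,0,0,0,0],[-1,0,0,0,0,0,0],[-1,0,0,0,0,0,0]]]';python3 - <<'E'
from h import *
shot("side","s6",(280,160,420,300),4);shot("top","t6",(280,150,420,310),4)
E
```

```text
time: 12.22
eef_pos: [0.561, 0.023, 0.2948]
tool_rot: [[0.972, 0.0, 0.235], [-0.235, -0.0, 0.972], [0.0, -1.0, -0.0]]
force: [1.0, 0.7, -0.6]
opening: 0.0511
time: 12.88
eef_pos: [0.5613, 0.023, 0.3978]
tool_rot: [[0.972, 0.003, 0.235], [-0.235, -0.001, 0.972], [0.003, -1.0, 0.0]]
force: [0.4, -0.2, -0.1]
opening: 0.0511
time: 13.63
eef_pos: [0.3903, 0.1638, 0.3956]
tool_rot: [[0.973, 0.002, 0.232], [-0.232, -0.0, 0.973], [0.002, -1.0, 0.0]]
force: [0.2, -0.7, -0.2]
opening: -0.0
```

View pics/s6.png

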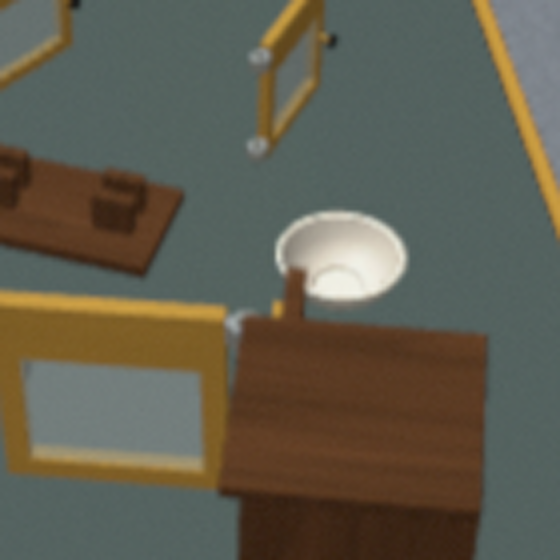

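View pics/t6.png

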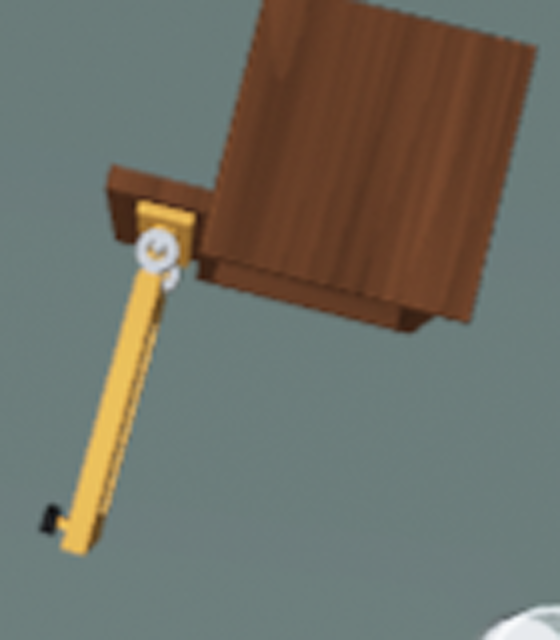

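```bash
python3 - <<'E'
import numpy as np
P=np.array([.6447,.0050]);L=.110
def c(th,extra=0):
    a=np.radians(166.4+th);t=np.radians(th);s=.006+.0145*abs(np.cos(t))+.011*abs(np.sin(t))+extra
    return P+L*np.array([np.cos(a),np.sin(a)])-s*np.array([-np.sin(a),np.cos(a)])
from bench import r
s=r.sense();p=s["eef_pos"];print(p,s["q"])
print("to start",(c(0,.015)-p[:2])*100)
q=c(0,.015);print("approach",(c(0)-q)*100)
for k in range(10): print(9*k,9*k+9,c(9*k).round(4),((c(9*k+9)-c(9*k))*100/6).round(3))
print(c(90))
E
```

```text
[0.39147878 0.16275008 0.39544293] [ 1.07412343e-01 -2.47027872e-01  2.00716962e+00 -4.37571802e-04
  1.38025975e+00 -1.22596855e+00]
to start [15.4653058 -9.7379835]
approach [-0.35271317 -1.4579415 ]
0 9 [0.5426 0.0508] [-0.096 -0.25 ]
9 18 [0.5368 0.0358] [-0.06  -0.269]
18 27 [0.5332 0.0197] [-0.018 -0.282]
27 36 [0.5322 0.0028] [ 0.027 -0.289]
36 45 [ 0.5338 -0.0145] [ 0.075 -0.288]
45 54 [ 0.5383 -0.0318] [ 0.124 -0.278]
54 63 [ 0.5458 -0.0485] [ 0.173 -0.258]
63 72 [ 0.5561 -0.064 ] [ 0.218 -0.229]
72 81 [ 0.5692 -0.0777] [ 0.259 -0.191]
81 90 [ 0.5848 -0.0892] [ 0.292 -0.145]
[ 0.60231103 -0.09791829]
```

```bash
python3 -m creep '[[[-1,1.29,-0.81,0,0,0,0],[-1,1.29,-0.81,0,0,0,0],[-1,1.29,-0.81,0,0,0,0],[-1,1.29,-0.81,0,0,0,0],[-1,1.29,-0.81,0,0,0,0],[-1,1.29,-0.81,0,0,0,0],[-1,1.29,-0.81,0,0,0,0],[-1,1.29,-0.81,0,0,0,0],[-1,1.29,-0.81,0,0,0,0],[-1,1.29,-0.81,0,0,0,0],[-1,1.29,-0.81,0,0,0,0],[-1,1.29,-0.81,0,0,0,0]]]'; python3 -m creep '[[[-1,0,0,-1.28,0,0,0],[-1,0,0,-1.28,0,0,0],[-1,0,0,-1.28,0,0,0],[-1,0,0,-1.28,0,0,0],[-1,0,0,-1.28,0,0,0],[-1,0,0,-1.28,0,0,0],[-1,0,0,-1.28,0,0,0],[-1,0,0,-1.28,0,0,0],[-1,0,0,0,0,0,0],[-1,0,0,0,0,0,0]]]'; python3 - <<'E'
from h import *
shot("side","s7",(260,120,420,300),3.3)
E
```

```text
time: 14.73
eef_pos: [0.5473, 0.0639, 0.3946]
tool_rot: [[0.971, -0.0, 0.237], [-0.237, -0.0, 0.971], [-0.0, -1.0, -0.0]]
force: [0.2, -0.4, 1.0]
opening: 0.0002
time: 15.57
eef_pos: [0.5453, 0.0655, 0.2911]
tool_rot: [[0.972, -0.003, 0.236], [-0.236, 0.0, 0.972], [-0.003, -1.0, -0.0]]
force: [0.3, -0.6, -0.1]
opening: 0.0003
```

View pics/s7.png

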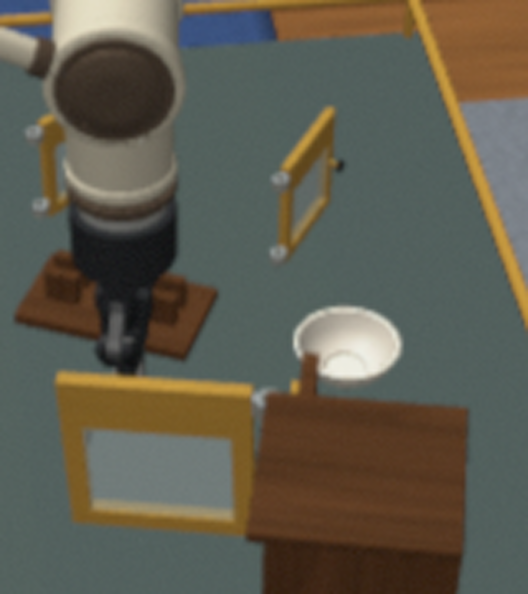

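```bash
python3 -m creep '[[[-1,-0.06,-0.24,0,0,0,0],[-1,-0.06,-0.24,0,0,0,0],[-1,-0.06,-0.24,0,0,0,0],[-1,-0.06,-0.24,0,0,0,0],[-1,-0.06,-0.24,0,0,0,0],[-1,-0.06,-0.24,0,0,0,0],[-1,-0.096,-0.25,0,0,0,0],[-1,-0.096,-0.25,0,0,0,0],[-1,-0.096,-0.25,0,0,0,0]]]'; python3 -m creep '[[[-1,-0.096,-0.25,0,0,0,0],[-1,-0.096,-0.25,0,0,0,0],[-1,-0.096,-0.25,0,0,0,0],[-1,-0.06,-0.27,0,0,0,0],[-1,-0.06,-0.27,0,0,0,0],[-1,-0.06,-0.27,0,0,0,0],[-1,-0.06,-0.27,0,0,0,0],[-1,-0.06,-0.27,0,0,0,0],[-1,-0.06,-0.27,0,0,0,0]]]'; python3 - <<'E'
from h import *
shot("side","s8",(260,120,420,300),3.3); shot("top","t8",(270,150,430,330),3.3)
E
```

```text
time: 16.37
eef_pos: [0.5392, 0.0437, 0.2925]
tool_rot: [[0.972, 0.0, 0.235], [-0.235, 0.0, 0.972], [0.0, -1.0, 0.0]]
force: [0.2, 0.7, 0.5]
opening: 0.0001
time: 17.12
eef_pos: [0.5328, 0.02, 0.2925]
tool_rot: [[0.972, 0.0, 0.235], [-0.235, -0.0, 0.972], [0.0, -1.0, -0.0]]
force: [0.2, -1.0, 0.1]
opening: -0.0001
```

View pics/s8.png

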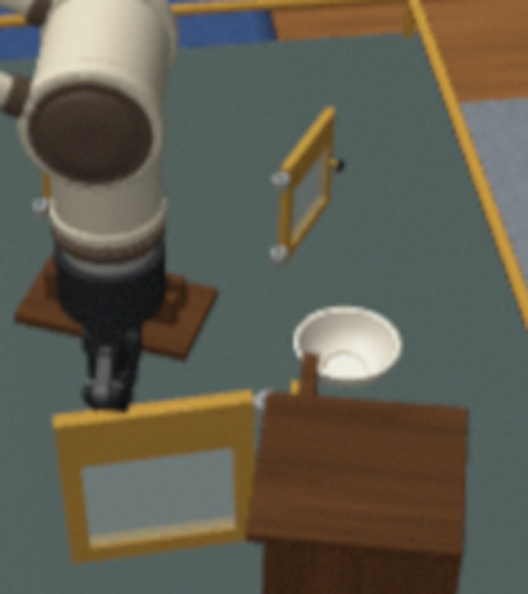

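View pics/t8.png

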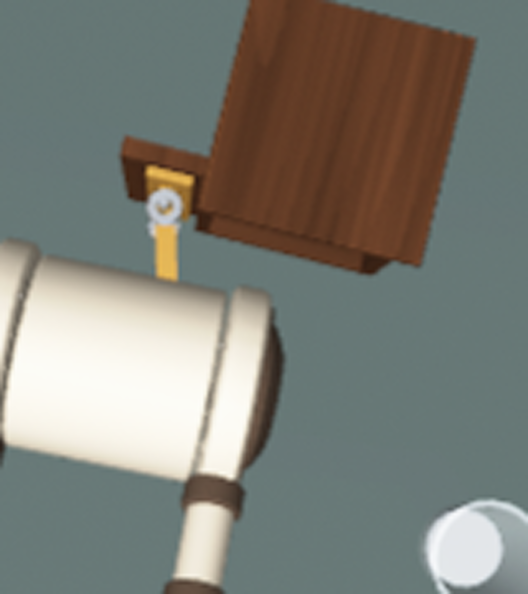

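The door is swinging freely and the knuckles stay on the pins (top crop 165,205). Continuing along the arc.

```bash
python3 -m creep '[[[-1,-0.02,-0.28,0,0,0,0],[-1,-0.02,-0.28,0,0,0,0],[-1,-0.02,-0.28,0,0,0,0],[-1,-0.02,-0.28,0,0,0,0],[-1,-0.02,-0.28,0,0,0,0],[-1,-0.02,-0.28,0,0,0,0],[-1,0.027,-0.289,0,0,0,0],[-1,0.027,-0.289,0,0,0,0],[-1,0.027,-0.289,0,0,0,0],[-1,0.027,-0.289,0,0,0,0],[-1,0.027,-0.289,0,0,0,0],[-1,0.027,-0.289,0,0,0,0]]]'; python3 -m creep '[[[-1,0.075,-0.288,0,0,0,0],[-1,0.075,-0.288,0,0,0,0],[-1,0.075,-0.288,0,0,0,0],[-1,0.075,-0.288,0,0,0,0],[-1,0.075,-0.288,0,0,0,0],[-1,0.075,-0.288,0,0,0,0],[-1,0.124,-0.278,0,0,0,0],[-1,0.124,-0.278,0,0,0,0],[-1,0.124,-0.278,0,0,0,0],[-1,0.124,-0.278,0,0,0,0],[-1,0.124,-0.278,0,0,0,0],[-1,0.124,-0.278,0,0,0,0]]]'; python3 -m creep '[[[-1,0.173,-0.258,0,0,0,0],[-1,0.173,-0.258,0,0,0,0],[-1,0.173,-0.258,0,0,0,0],[-1,0.173,-0.258,0,0,0,0],[-1,0.173,-0.258,0,0,0,0],[-1,0.173,-0.258,0,0,0,0]]]'; python3 - <<'E'
from h import *
shot("side","s9",(260,120,420,300),3.3); shot("top","t9",(270,150,430,330),3.3)
E
```

```text
time: 18.22
eef_pos: [0.5333, -0.0142, 0.2925]
tool_rot: [[0.972, -0.0, 0.235], [-0.235, -0.0, 0.972], [-0.0, -1.0, -0.0]]
force: [0.2, -0.6, -0.2]
opening: -0.0003
time: 19.22
eef_pos: [0.5453, -0.0481, 0.2925]
tool_rot: [[0.972, 0.0, 0.235], [-0.235, -0.0, 0.972], [0.0, -1.0, -0.0]]
force: [-0.6, 0.2, 0.4]
opening: 0.0002
time: 19.72
eef_pos: [0.5557, -0.0636, 0.2925]
tool_rot: [[0.972, -0.0, 0.235], [-0.235, 0.0, 0.972], [-0.0, -1.0, 0.0]]
force: [-0.0, 0.1, 0.3]
opening: 0.0
```

View pics/s9.png

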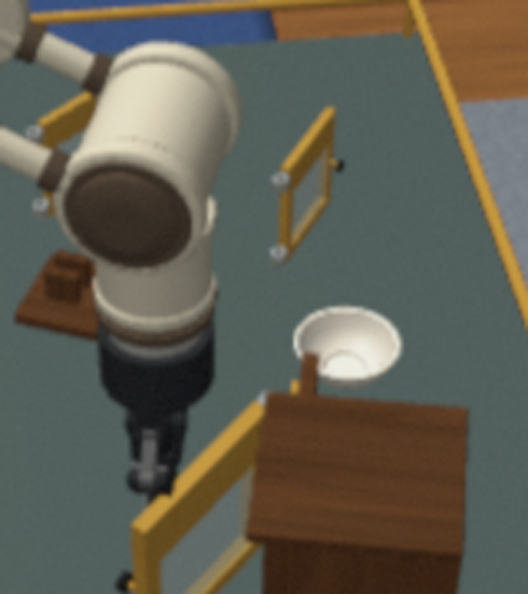

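View pics/t9.png

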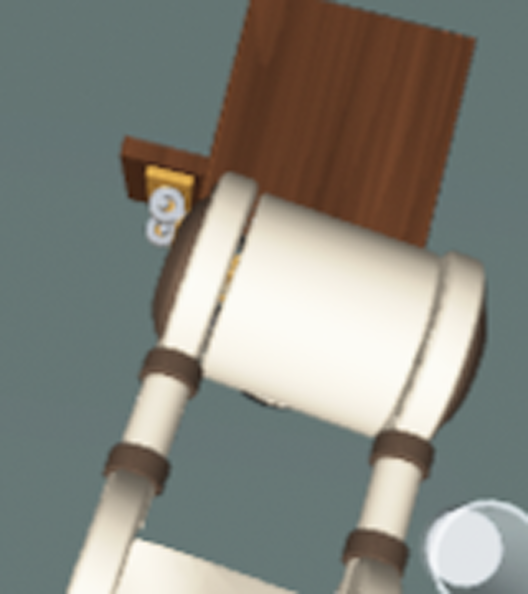

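```bash
python3 -m creep '[[[-1,0.22,-0.23,0,0,0,0],[-1,0.22,-0.23,0,0,0,0],[-1,0.22,-0.23,0,0,0,0],[-1,0.22,-0.23,0,0,0,0],[-1,0.22,-0.23,0,0,0,0],[-1,0.22,-0.23,0,0,0,0]]]'; python3 -m creep '[[[-1,0.16,-0.12,0,0,0,0],[-1,0.16,-0.12,0,0,0,0],[-1,0.16,-0.12,0,0,0,0],[-1,0.16,-0.12,0,0,0,0],[-1,0.16,-0.12,0,0,0,0],[-1,0.16,-0.12,0,0,0,0],[-1,0.16,-0.12,0,0,0,0],[-1,0.16,-0.12,0,0,0,0],[-1,0.16,-0.12,0,0,0,0],[-1,0.11,-0.08,0,0,0,0]]]'; python3 -m creep '[[[-1,0.15,-0.07,0,0,0,0],[-1,0.15,-0.07,0,0,0,0],[-1,0.15,-0.07,0,0,0,0],[-1,0.15,-0.07,0,0,0,0]]]'; python3 - <<'E'
from h import *
shot("side","s10",(260,120,420,300),3.3)
E
```

```text
time: 20.32
eef_pos: [0.569, -0.0774, 0.2925]
tool_rot: [[0.972, 0.0, 0.235], [-0.235, -0.0, 0.972], [0.0, -1.0, -0.0]]
force: [-0.6, -0.5, 0.5]
opening: 0.0001
time: 21.15
eef_pos: [0.5845, -0.0889, 0.2925]
tool_rot: [[0.972, 0.0, 0.235], [-0.235, -0.0, 0.972], [0.0, -1.0, -0.0]]
force: [0.5, 0.2, 0.2]
opening: 0.0
time: 21.48
eef_pos: [0.5904, -0.0916, 0.2925]
tool_rot: [[0.972, -0.0, 0.235], [-0.235, 0.0, 0.972], [-0.0, -1.0, 0.0]]
force: [-0.2, -0.1, -1.0]
opening: 0.0003
```

View pics/s10.png

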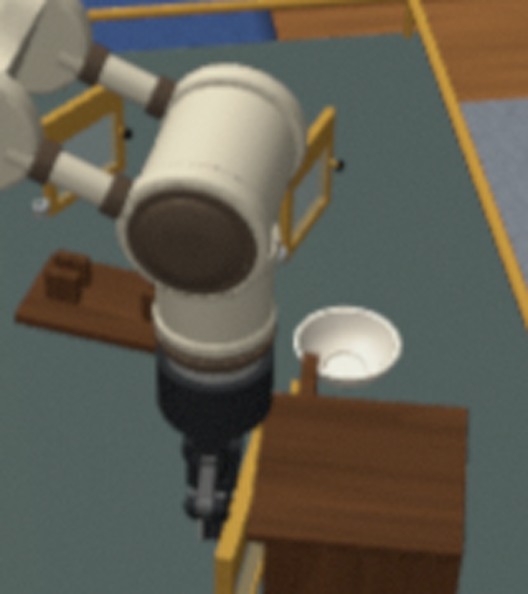

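```bash
python3 -m creep '[[[-1,0.11,-0.05,0,0,0,0],[-1,0.11,-0.05,0,0,0,0],[-1,0.11,-0.05,0,0,0,0],[-1,0.11,-0.05,0,0,0,0],[-1,0.11,-0.05,0,0,0,0],[-1,0.11,-0.05,0,0,0,0]]]'; python3 -m creep '[[[-1,0.1,-0.03,0,0,0,0],[-1,0.1,-0.03,0,0,0,0],[-1,0.05,-0.02,0,0,0,0],[-1,0,0,0,0,0,0]]]';  python3 -m creep '[[[-1,0.1,-0.03,0,0,0,0],[-1,0.1,-0.03,0,0,0,0],[-1,0,0,0,0,0,0]]]'; python3 - <<'E'
from h import *
shot("side","s11",(260,120,420,300),3.3);shot("top","t11",(270,150,430,330),3.3)
E
```

```text
time: 22.03
eef_pos: [0.597, -0.0945, 0.2925]
tool_rot: [[0.972, -0.0, 0.235], [-0.235, 0.0, 0.972], [-0.0, -1.0, 0.0]]
force: [0.0, 0.1, -0.7]
opening: -0.0004
time: 22.37
eef_pos: [0.5995, -0.0954, 0.2925]
tool_rot: [[0.972, 0.0, 0.235], [-0.235, -0.0, 0.972], [0.0, -1.0, 0.0]]
force: [-0.9, -0.0, 0.0]
opening: -0.0
time: 22.62
eef_pos: [0.6011, -0.0958, 0.2924]
tool_rot: [[0.972, -0.002, 0.235], [-0.235, 0.0, 0.972], [-0.002, -1.0, 0.0]]
force: [-4.0, 0.7, 1.4]
opening: 0.0002
```

View pics/s11.png

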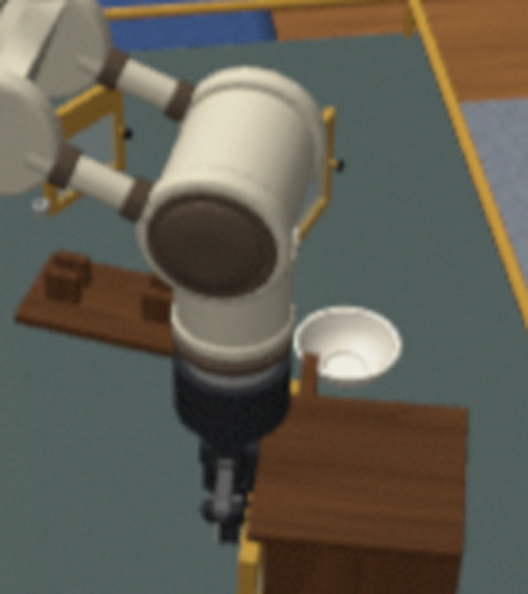

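```bash
python3 -m creep '[[[-1,0.05,-0.01,0,0,0,0],[-1,0,0,0,0,0,0],[-1,0,0,0,0,0,0]]]'; python3 -m creep '[[[-1,0.04,-0.01,0,0,0,0],[-1,0,0,0,0,0,0],[-1,0,0,0,0,0,0]]]'
```

```text
time: 22.97
eef_pos: [0.6013, -0.0959, 0.2924]
tool_rot: [[0.972, -0.002, 0.235], [-0.235, 0.001, 0.972], [-0.003, -1.0, -0.0]]
force: [-7.4, 0.8, 4.1]
opening: 0.0002
time: 23.22
eef_pos: [0.6015, -0.0959, 0.2923]
tool_rot: [[0.972, -0.004, 0.235], [-0.235, 0.001, 0.972], [-0.004, -1.0, -0.0]]
force: [-9.3, 2.6, 4.7]
opening: 0.0002
```

A firm stop. Backing straight off and away to check.

```bash
python3 -m creep '[[[-1,-0.2,0.05,0,0,0,0],[-1,-0.5,0.12,0,0,0,0],[-1,-1,0.24,0,0,0,0],[-1,-2,0.48,0,0,0,0],[-1,-2.5,0.6,0.5,0,0,0],[-1,-2.5,0.6,1,0,0,0],[-1,-2.5,1.6,1.5,0,0,0],[-1,-2.5,2.5,2,0,0,0],[-1,-2,3,2,0,0,0],[-1,-1,3,1.5,0,0,0],[-1,-0.5,3,1,0,0,0],[-1,0,2,0,0,0,0]]]'; python3 -m creep '[[[-1,0,2,0,0,0,0],[-1,0,2,0,0,0,0],[-1,0,2,0,0,0,0],[-1,0,0,0,0,0,0]]]'; python3 - <<'E'
from h import *
shot("side","s12",(260,120,420,330),2.8);shot("top","t12",(280,130,430,270),5); shot("top","t12f"); shot("side","s12f")
E
```

```text
time: 24.22
eef_pos: [0.4297, 0.0777, 0.3905]
tool_rot: [[0.972, 0.007, 0.234], [-0.234, 0.0, 0.972], [0.007, -1.0, 0.002]]
force: [0.8, -0.3, 0.3]
opening: 0.0
time: 24.55
eef_pos: [0.4299, 0.1381, 0.3877]
tool_rot: [[0.973, 0.001, 0.232], [-0.232, 0.002, 0.973], [0.001, -1.0, 0.002]]
force: [0.6, -0.2, -0.1]
opening: -0.0
```

View pics/s12.png

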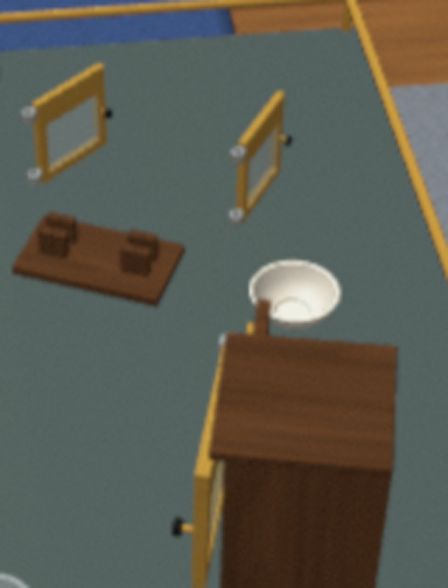

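View pics/t12.png

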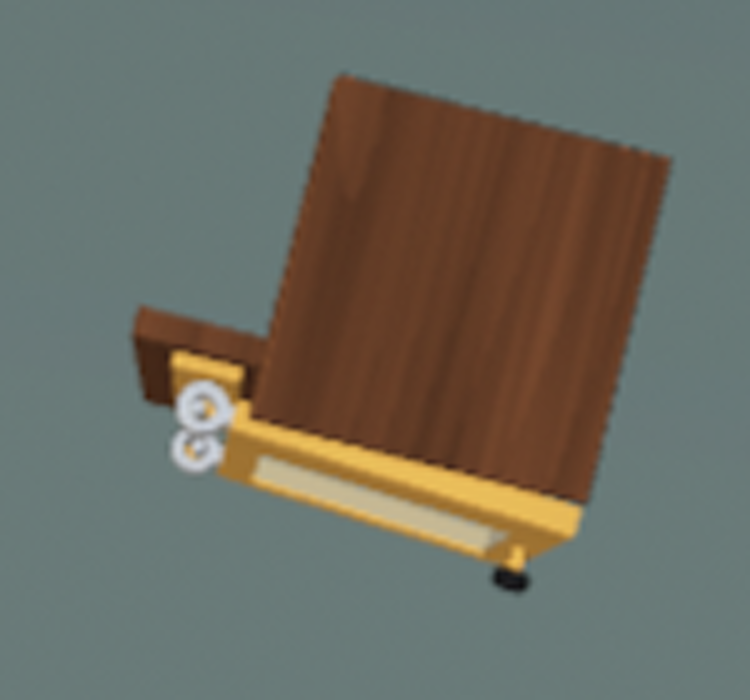

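```bash
python3 - <<'E'
from h import *
P=np.array([.6447,.0050])
for th in (90,88,86,84,80):
    a=np.radians(166.4+th);ex=np.array([np.cos(a),np.sin(a)]);ey=np.array([-ex[1],ex[0]])
    o=[]
    for x,y,z in((.1565,-.006,.150),(.0125,-.006,.150),(.1565,-.006,0),(.0125,-.006,0)):
        uv=proj("top",[*(P+x*ex+y*ey),z+.0098]);o.append(((uv-[280,130]+.5)*5-.5).round(0))
    s=proj("side",[*(P+.1565*ex-.006*ey),.1598]);o.append(((s-[260,120]+.5)*2.8-.5).round(0))
    print(th,*o)
E
```

```text
90 [575. 516.] [224. 427.] [521. 549.] [222. 473.] [206. 468.]
88 [571. 529.] [223. 428.] [518. 560.] [221. 474.] [199. 467.]
86 [566. 542.] [222. 429.] [514. 571.] [220. 474.] [193. 466.]
84 [561. 555.] [221. 430.] [510. 582.] [220. 475.] [186. 465.]
80 [550. 580.] [220. 431.] [500. 603.] [218. 477.] [172. 461.]
```

```bash
python3 - <<'E'
from h import *
a=cv2.imread("pics/s11_raw.png");b=cv2.imread("pics/s12_raw.png")
f=lambda i:cv2.resize(i[235:340,310:370],None,fx=5.5,fy=5.5,interpolation=cv2.INTER_CUBIC)
cv2.imwrite("pics/cmp.png",np.hstack([f(a),f(b)]))
P=np.array([.6447,.0050])
for th in (90,88,86):
    q=np.radians(166.4+th);ex=np.array([np.cos(q),np.sin(q)]);ey=np.array([-ex[1],ex[0]])
    print(th,[((proj("side",[*(P+x*ex+y*ey),z+.0098])-[310,235]+.5)*5.5).round(0) for x,y,z in((.1565,-.006,.15),(.1565,.006,.15),(.1565,-.006,0),(.1565,.006,0))])
E
```

```text
90 [array([131., 288.]), array([162., 290.]), array([128., 518.]), array([155., 521.])]
88 [array([118., 286.]), array([148., 289.]), array([115., 517.]), array([143., 520.])]
86 [array([104., 284.]), array([134., 288.]), array([103., 514.]), array([130., 519.])]
```

View pics/cmp.png

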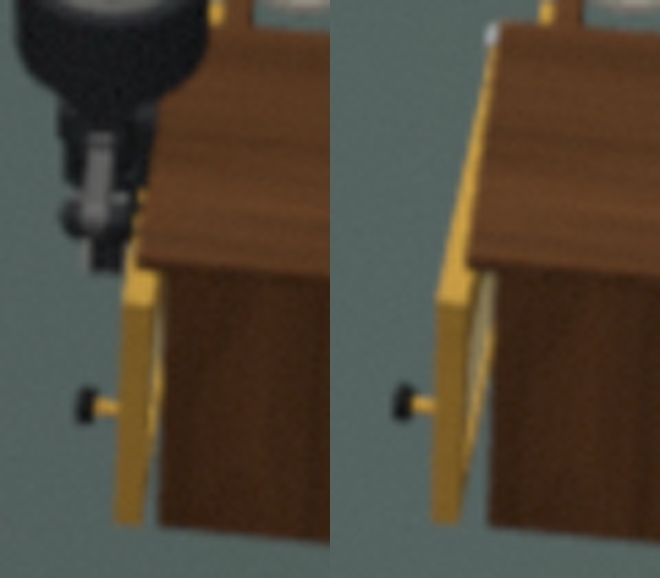

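While pushed (left half) the door stood at about 88.5°. After I withdrew it rests about 3° ajar (free corner at crop 106,300 against 131,288 expected). The gripper probably met the overhanging lip, so I'll push again with the tool tilted so that only the fingertips reach under it.

```bash
python3 -m creep '[[[-1,0.68,-1.91,0,-0.0206,-0.085,0],[-1,0.68,-1.91,0,-0.0206,-0.085,0],[-1,0.68,-1.91,0,-0.0206,-0.085,0],[-1,0.68,-1.91,0,-0.0206,-0.085,0],[-1,0.68,-1.91,0,0,0,0],[-1,0.68,-1.91,0,0,0,0],[-1,0.68,-1.91,0,0,0,0],[-1,0.68,-1.91,0,0,0,0],[-1,0.68,-1.91,0,0,0,0],[-1,0.68,-1.91,0,0,0,0],[-1,0.68,-1.91,0,0,0,0],[-1,0.68,-1.91,0,0,0,0]]]'; python3 -m creep '[[[-1,0,0,-1.2,0,0,0],[-1,0,0,-1.2,0,0,0],[-1,0,0,-1.2,0,0,0],[-1,0,0,-1.2,0,0,0],[-1,0,0,-1.2,0,0,0],[-1,0,0,-1.2,0,0,0],[-1,0,0,-1.2,0,0,0],[-1,0,0,-1.1,0,0,0],[-1,0,0,0,0,0,0],[-1,0,0,0,0,0,0]]]'; python3 - <<'E'
from h import *
shot("side","s13",(260,120,420,340),2.7)
E
```

```text
time: 25.75
eef_pos: [0.5117, -0.0956, 0.3875]
tool_rot: [[0.913, 0.333, 0.237], [-0.222, -0.082, 0.972], [0.343, -0.939, -0.001]]
force: [-0.1, -0.3, -1.2]
opening: -0.0001
time: 26.58
eef_pos: [0.5115, -0.0939, 0.292]
tool_rot: [[0.913, 0.332, 0.236], [-0.222, -0.081, 0.972], [0.341, -0.94, -0.0]]
force: [0.6, 0.3, 0.1]
opening: -0.0
```

View pics/s13.png

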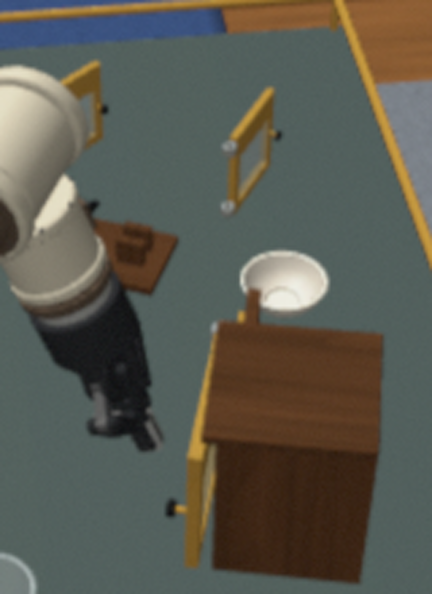

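```bash
python3 -m creep '[[[-1,0.29,-0.07,0,0,0,0],[-1,0.29,-0.07,0,0,0,0],[-1,0.29,-0.07,0,0,0,0],[-1,0.29,-0.07,0,0,0,0],[-1,0.29,-0.07,0,0,0,0],[-1,0.29,-0.07,0,0,0,0],[-1,0.29,-0.07,0,0,0,0],[-1,0.2,-0.05,0,0,0,0],[-1,0.1,-0.025,0,0,0,0]]]'; python3 -m creep '[[[-1,0.08,-0.02,0,0,0,0],[-1,0.08,-0.02,0,0,0,0],[-1,0.08,-0.02,0,0,0,0],[-1,0.08,-0.02,0,0,0,0],[-1,0.08,-0.02,0,0,0,0],[-1,0,0,0,0,0,0]]]';python3 -m creep '[[[-1,0.06,-0.015,0,0,0,0],[-1,0.06,-0.015,0,0,0,0],[-1,0.06,-0.015,0,0,0,0],[-1,0,0,0,0,0,0]]]'; python3 - <<'E'
from h import *
shot("side","s14",(310,200,390,350),4)
E
```

```text
time: 27.38
eef_pos: [0.5355, -0.0992, 0.2925]
tool_rot: [[0.913, 0.333, 0.235], [-0.221, -0.081, 0.972], [0.343, -0.939, -0.0]]
force: [-0.3, 0.0, -0.4]
opening: 0.0001
time: 27.88
eef_pos: [0.5393, -0.1001, 0.2925]
tool_rot: [[0.913, 0.333, 0.235], [-0.221, -0.081, 0.972], [0.343, -0.939, -0.0]]
force: [0.0, 0.1, -0.3]
opening: -0.0003
time: 28.22
eef_pos: [0.5411, -0.1006, 0.2925]
tool_rot: [[0.913, 0.333, 0.235], [-0.221, -0.081, 0.972], [0.343, -0.939, -0.0]]
force: [-0.6, 0.3, 0.1]
opening: 0.0002
```

View pics/s14.png

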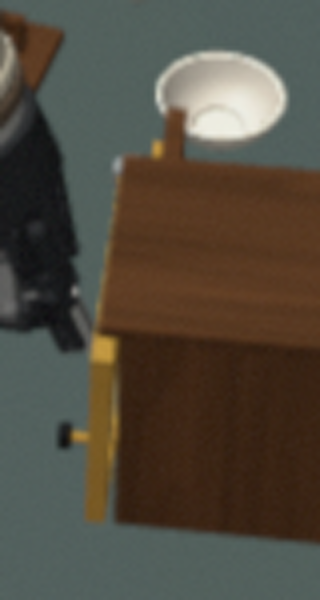

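```bash
python3 -m creep '[[[-1,0.06,-0.015,0,0,0,0],[-1,0.06,-0.015,0,0,0,0],[-1,0,0,0,0,0,0]]]';python3 -m creep '[[[-1,0.05,-0.012,0,0,0,0],[-1,0.05,-0.012,0,0,0,0],[-1,0,0,0,0,0,0]]]';python3 -m creep '[[[-1,0.05,-0.012,0,0,0,0],[-1,0,0,0,0,0,0]]]'; python3 - <<'E'
from h import *
shot("side","s15",(310,200,390,350),4)
E
```

```text
time: 28.52
eef_pos: [0.5423, -0.1008, 0.2925]
tool_rot: [[0.913, 0.333, 0.235], [-0.221, -0.081, 0.972], [0.343, -0.939, -0.0]]
force: [-0.8, -0.2, -0.5]
opening: 0.0002
time: 28.77
eef_pos: [0.5432, -0.1011, 0.2925]
tool_rot: [[0.913, 0.333, 0.235], [-0.221, -0.081, 0.972], [0.342, -0.94, -0.0]]
force: [-1.0, -0.0, -0.1]
opening: 0.0002
time: 28.93
eef_pos: [0.5435, -0.1011, 0.2923]
tool_rot: [[0.913, 0.332, 0.235], [-0.221, -0.08, 0.972], [0.342, -0.94, -0.0]]
force: [-1.5, 0.2, 0.1]
opening: -0.0001
```

View pics/s15.png

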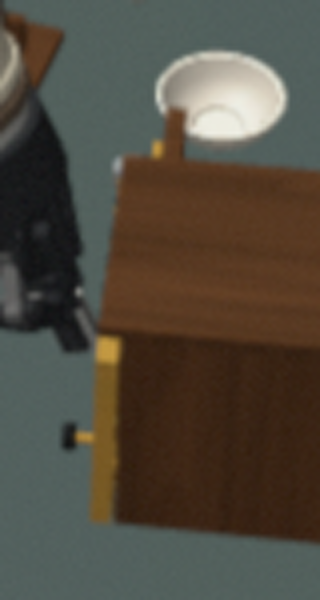

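```bash
python3 -m creep '[[[-1,0.04,-0.01,0,0,0,0],[-1,0,0,0,0,0,0],[-1,0,0,0,0,0,0]]]';python3 -m creep '[[[-1,0.04,-0.01,0,0,0,0],[-1,0,0,0,0,0,0],[-1,0,0,0,0,0,0],[-1,0,0,0,0,0,0]]]'
```

```text
time: 29.23
eef_pos: [0.5438, -0.1011, 0.2922]
tool_rot: [[0.914, 0.332, 0.235], [-0.221, -0.08, 0.972], [0.341, -0.94, 0.0]]
force: [-5.7, 0.7, 0.6]
opening: 0.0
time: 29.57
eef_pos: [0.544, -0.1012, 0.2921]
tool_rot: [[0.914, 0.331, 0.235], [-0.221, -0.08, 0.972], [0.341, -0.94, 0.0]]
force: [-5.9, 2.0, 2.1]
opening: -0.0002
```

```bash
python3 -m creep '[[[-1,-0.03,0.007,0,0,0,0],[-1,-0.03,0.007,0,0,0,0],[-1,-0.03,0.007,0,0,0,0],[-1,-0.03,0.007,0,0,0,0],[-1,-0.05,0.012,0,0,0,0],[-1,-0.1,0.024,0,0,0,0],[-1,-0.3,0.07,0,0,0,0],[-1,-0.6,0.15,0,0,0,0],[-1,-1,0.24,0,0,0,0],[-1,-1.5,0.36,0,0,0,0],[-1,-2,0.5,0,0,0,0],[-1,-2,0.5,0,0,0,0]]]'; python3 - <<'E'
from h import *
shot("side","s16",(310,200,390,350),4);shot("top","t16",(280,130,430,270),5)
E
```

```text
time: 30.57
eef_pos: [0.4669, -0.0823, 0.2926]
tool_rot: [[0.913, 0.334, 0.235], [-0.221, -0.081, 0.972], [0.343, -0.939, -0.0]]
force: [0.6, -0.1, -0.6]
opening: -0.0
```

View pics/s16.png

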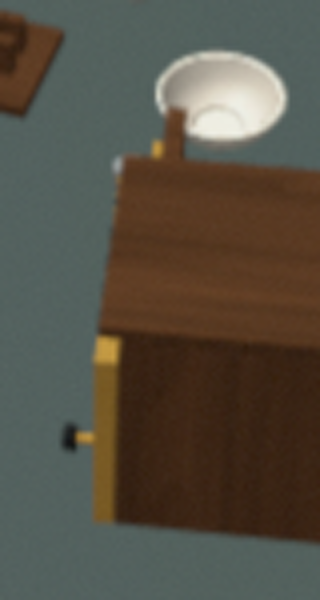

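View pics/t16.png

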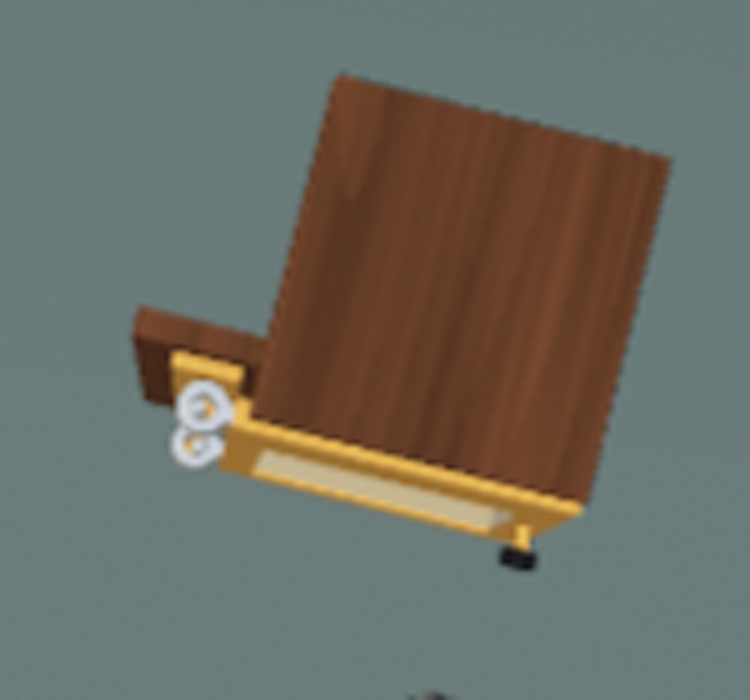

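Now shut: the free top corner is at (577,515), against (575,516) predicted for 90°. I'll move clear, wait, and compare everything with the first pictures.

```bash
python3 -m creep '[[[-1,-1,0.5,1,0,0,0],[-1,-1,1,1.5,0,0,0],[-1,-1,2,1.5,0,0,0],[-1,-1,2.5,1.5,0,0,0],[-1,0,3,1.5,0,0,0],[-1,0,3,1,0,0,0],[-1,0,3,0.5,0,0,0],[-1,0,2,0,0,0,0],[-1,0,0,0,0,0,0],[-1,0,0,0,0,0,0],[-1,0,0,0,0,0,0],[-1,0,0,0,0,0,0]]]'; python3 - <<'E'
from h import *
shot("side","s17");shot("top","t17",(280,130,430,270),5)
a=cv2.imread("pics/t0_raw.png") if 0 else cv2.imread("pics/top0.png");b=cv2.imread("pics/t17_raw.png")
for n,(x0,y0,x1,y1) in dict(bucket=(460,200,555,285),ta=(392,295,442,342),tb=(455,282,510,326),dish=(216,155,266,203)).items():
    s=cv2.phaseCorrelate(a[y0:y1,x0:x1,1].astype(np.float32),b[y0:y1,x0:x1,1].astype(np.float32))
    print(n,np.round(s[0],2),np.abs(a[y0:y1,x0:x1].astype(int)-b[y0:y1,x0:x1]).mean().round(2))
d0=cv2.imread("pics/t16_raw.png");print("door drift",np.abs(d0[190:260,310:405].astype(int)-b[190:260,310:405]).mean())
E
```

```text
time: 31.67
eef_pos: [0.428, 0.0866, 0.3774]
tool_rot: [[0.913, 0.333, 0.236], [-0.222, -0.081, 0.972], [0.343, -0.939, -0.0]]
force: [-0.7, -0.2, -0.2]
opening: -0.0
bucket [ 0.   -0.03] 0.56
ta [ 0.03 -0.03] 0.55
tb [-0.   0.5] 0.61
dish [0.02 0.  ] 0.49
door drift 1.3143859649122807
```

View pics/s17.png

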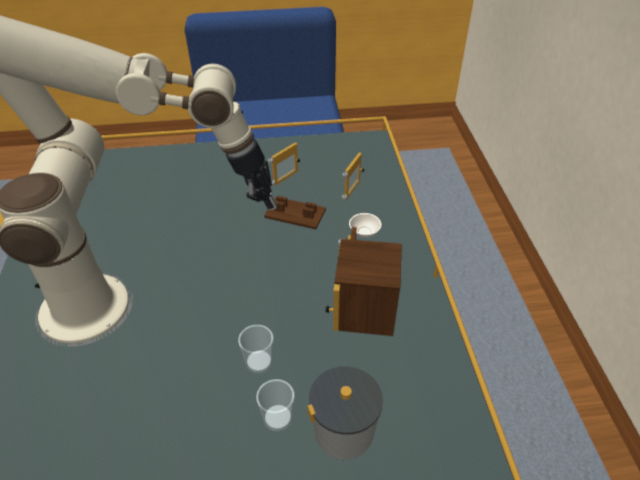

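View pics/t17.png

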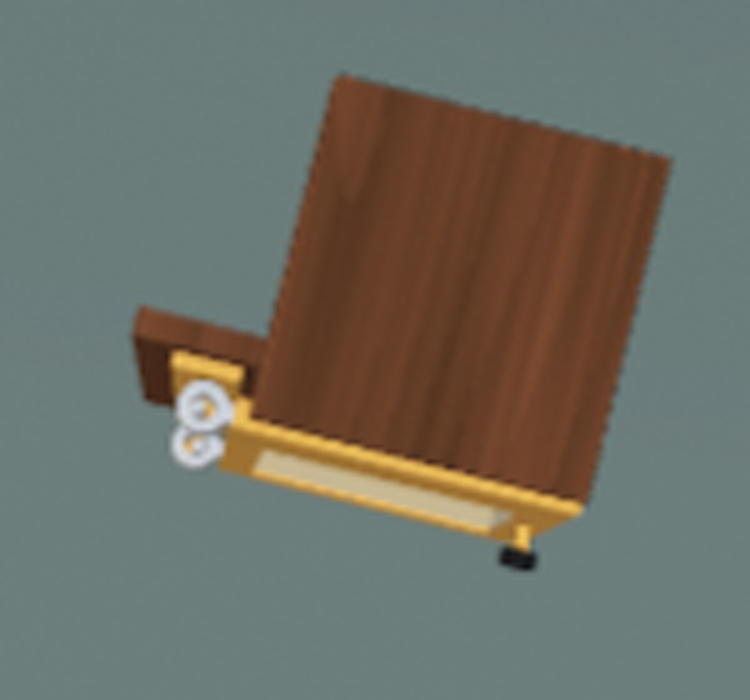

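The door stays shut and the others have not moved: pixel differences are at noise level, and the 0.5 px shift fitted for tumbler_b has no pixel change behind it.

```bash
python3 -c "
from bench import r
print(r.close_job())"
```

```text
the job is handed in; nothing more can be done
None
```

The door is hung on both hinge pins and shut, and I handed the job in at about 32 s of the 72 s allowed.

- **Hanging:** I gripped the door by its top rail, lifted it out of the stand and brought it to the cabinet straight out. I lowered it until the shoulders took its weight. That was about 2 mm below nominal, within the stated ±3 mm, and the contact force was about 4 N. Before the last few millimetres the upper pin could be seen inside its knuckle's bore. I then let go and backed away.
- **Shutting:** The first push stopped short at about 9 N, probably because the gripper met the overhanging lip. The door was left about 3° ajar. A second push with the tool tilted closed it to a stop at about 6 N.
- **Last checks:** The door's free corner is within about 2 crop pixels (under 1 mm) of where a fully shut door should be. It stayed there about a second later with the arm clear. The bucket, tumblers and dish match the first top picture to noise level. The shift fit gave 0.5 px for tumbler_b alone, which I took as a fitting error because its pixels had not changed.
- **Less certain:** In the side view the door's top corner sits about 3 pixels lower than I predicted, which I did not resolve. I judged both knuckles fully home from the feel and height of contact, since the lower seat could not be seen directly.

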